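# Close the dust-filter box of a leather edge-finishing machine

### The arm

A 6-joint arm with a two-finger parallel gripper is mounted at the origin on the work surface. World frame = base frame: x ahead of the robot, y to its left, z up, the work surface at z = 0. Lengths are in m, angles in rad, forces in N, time in s.
With the tool pointing down it reaches from about 0.375 to 0.975 m from the base axis. Payload 3.8 kg.
Tool frame: the origin (TCP) lies midway between the tips of the shut fingers; the grasp point (between the pads) lies 19 mm behind it; z points along the fingers, y is the line along which they close (so a half turn about z gives the same grasp; the last joint's range is limited). The gripper opens to 85 mm and grips with 20 to 120 N. Pads are 22 mm wide; open, the fingers measure 114 mm over their backs; the gripper's body (76 mm by 85 mm) begins 54 mm behind the grasp point. The pads swing forward as they close: fully open they stand 13 mm farther back than shut.
Start: joints at [-1.145, 0.264, 1.604, -0, 1.274, -0.037], TCP at [0.301, -0.604, 0.231] pointing down, gripper open.
Joint ranges: [-2.63, 2.63], [-0.94, 2.18], [0.31, 2.57], [-1.31, 4.45], [0, 2.66], [-2.55, 2.55]. Speed limits (rad/s): [2.57, 2.57, 3.14, 3.14, 3.14, 3.14].

### API

Orientations are given as a rotation vector (axis times angle).
In Python, from workcell import bot, imaging gives the robot as it stands.
- The arm moves only by the tool step_arm, never from a script. Its argument "series" is a list of rows, each an object of numbers: "grip": the closure, from -1 (fully open) to 1 (shut); "x", "y", "z": the shift along the tool's x, y, z normalised to -1 to 1, where 1 is 500 mm; "ax", "ay", "az": the turn, a rotation vector about the tool's x, y, z normalised to -1 to 1, where 1 is 30 degrees. A call has 1 to 12 rows; each row is the pose to reach, as a shift and turn from the pose commanded when the call began, along the tool's axes at that moment; what a row does not reach only later rows make up. A row lasts 1/10 s, in which the tool goes at most 50 mm and 8.59 degrees, less where a joint would pass 70% of its speed; a pose out of reach is approached as far as the arm can. A call with a number of a shift or a turn outside -1 to 1 is refused whole. A call with a gripper value outside its range is refused whole. The fingers move at their own pace and stop on an object; "force" is the grip in N (left out, the last holds). Time passes only in rows, so rows that repeat a pose let the fingers close. It gives the time, the measured TCP pose, the force, the opening and the grip force at its end, in the units of the state.
- bot.read_state(): the state, without advancing time (a new reading comes with each control period).
- imaging.read_camera(name): name is "scene" or "top" or "wrist"; returns a dict with "img" (480x640x3 uint8, red, green, blue), "fx", "fy", "cx", "cy" (pixels), "R" (3x3) and "t" (3): a world point X has camera coordinates R X + t. Camera axes: x right, y down, z forward; pixel columns grow to the right and rows downward; lengths in m; the calibration is good to about 2 mm. A picture is of the moment at which its call begins. There is no depth.
- bot.finish_job(): hands the job in; it is judged then, once.
The state is a dict: "time": time; "q": joint angles; "joint_vel": joint speeds; "joint_torque": joint torques, N m; "tool_pos": TCP position; "tcp_rot": TCP orientation; "wrist_force": force on the tool from outside, world axes, zero at the start; "torque": the same for the moment, N m; "width": opening from 0.0 (shut) to 1.0 (fully open); "grip_force": force on a finger pad.
Only numpy, scipy, OpenCV 4.12 (cv2) and the standard library are available. Lean on these libraries where they do the work, as an engineer would, in place of code of your own. Each camera call takes 0.05 s, during which the arm holds its last target. There are 200 camera calls.

### The job

The dust filter of the green edge-finishing machine has just been changed: lay the aluminium retaining bar across its two notched cradles over the filter (set it down, do not drop it in) and turn the brass turn-button on the front of the box anticlockwise until it lines up with the slot in the grey cover. Then fit the cover, slot end to the front, so that the button comes up through the slot, press it down against its springy seal until it is flush with the rim, and finish while still holding it pressed there with the gripper: I will lock the button while you hold. Leave the other things on the table where they are.

Things in the scene. Friction and masses are not known exactly. Their poses are not given: they have to be found in the camera images.
- seat (a point): centre of the flange the cover lands on, on the green machine's filter box, 85 mm above the table. x runs from the box's front (robot side) to its back, y left, z up; turned up to 0.2 rad, fixed during the job. The box is 220 (x) by 192 mm (y). A rim 6 mm thick stands 5 mm above the flange round a pocket 208 x 180 mm. The well over the filter spans x -50 to +80, y -70 to +70 mm
- motor (a point): middle of the front of the motor that stands behind the filter box, axes like seat, at seat x = 187 mm, y = 0, 115 mm above the table. The motor (96 mm across, 150 mm long along y, its top 164 mm above the table) has spindles with a burnishing head and a sanding drum reaching y = +-175 mm. An obstacle only
- cradles (a point): point on the machine, axes like seat: on the floor of the bar's notches, midway between the two steel cradles, 56 mm above the table, at seat x = +15 mm, y = 0. The cradles stand in the well at y = +-53 mm (each 16 mm thick); each has a notch 18 mm wide (along x) and 10 mm deep, open at the top. The filter between them lies 4 to 6 mm below this point
- bar: loose aluminium retaining bar, 124 mm long (its y axis), 12 mm wide (x), 14 mm high, with an orange finger tab on its middle, 44 mm long, as wide as the bar and 10 mm higher (24 mm in all); about 0.1 kg. Origin: centre of its underside. Either end may go to either side. Laid down, its origin is at the cradles point and it lies along the machine's y
- turn_button (a joint): brass turn-button on the front flange, a T-head on a stem with upright axis: 0 = head front to back, crosswise to the slot; 1.57 = head left to right, in line with the slot of the fitted cover. Grows anticlockwise seen from above, has firm stops at 0 and 1.57, stays where it is left (friction about 0.05 N m), starts between 0.1 and 0.5
- button_head (a point): centre of the turn-button's T-head, on its axis, at seat x = -75 mm, y = 0. The head is 34 mm long (its x axis), 10 mm thick and 18 mm high: from 6.5 to 24.5 mm above the flange
- cover: loose grey cover plate 200 (x) by 172 mm (y), 5 mm thick, about 0.34 kg, lying right way up; origin: centre of its underside. A brass-edged slot (20 mm in x, 44 mm in y) goes through it near its front, -x, end, which starts roughly towards the robot. In place, its origin and axes meet those of seat, with 4 mm play all round. If the button is not in line, the cover lands on its head
- cover_handle (a point): centre of the grip bar of the cover's black bow handle, at x = +15 mm, y = 0 and 37 mm above the cover's underside. The grip bar is 14 mm thick (x), 100 mm long (y) and 12 mm high; its feet stand at y = +-43 mm (14 mm wide)
- slot (a point): centre of the cover's slot, at the level of the underside, at x = -75 mm, y = 0 of the cover
- seal (a joint): travel of the black springy seal round the well, m: 0 = free, 5 mm above the flange; 0.005 = level with the flange, the cover flush with the rim. It pushes up with 6 N at 0 and 12 N at 0.005: the cover's weight alone does not press it down, and some 8 to 9 N more lands the cover on the rigid flange
- mallet: wooden mallet lying on its side: head 55 x 95 x 55 mm, handle to the side; origin under the head; bystander, leave it
- scissors: scissors with black ring handles lying flat, about 210 mm long, 8 mm high; origin at the pivot; bystander, leave it
- spool: tan thread spool standing, 48 mm across, 60 mm high; origin under its centre; bystander, leave it
- glue_jar: amber glue jar with black lid, 66 mm across, 85 mm high; origin under its centre; bystander, leave it
- awl: awl with a wooden handle lying flat, 150 mm long; origin near its middle; bystander, leave it
- rivet_tin: low round steel rivet bowl, 76 mm across, 28 mm high; origin under its centre; bystander, leave it
- valet_tray: small dark open tray, 110 x 90 x 32 mm; origin under its centre; bystander, leave it

How it is judged:
On the way, in this order (a step that is already met when the one before it is completed fails the run):
1. the retaining bar lies across both cradles, let go, and the turn-button is in line with the slot's direction (either first) (x of bar in the frame of cradles between -0.006 and 0.006 m and y of bar in the frame of cradles between -0.012 and 0.012 m and z of bar in the frame of cradles between -0.003 and 0.003 m and angle between the y axis of bar and the y axis of cradles, either way round below 0.15 rad and angle between bar's own z axis and vertical below 0.08 rad and linear speed of bar below 0.05 m/s and contact force between the fingers and bar below 0.3 N and value of joint turn_button above 1.4 rad), for 0.2 s.
2. the cover is in its pocket, button through the slot, pressed flush by the gripper (x of cover in the frame of seat between -0.007 and 0.007 m and y of cover in the frame of seat between -0.007 and 0.007 m and z of cover in the frame of seat between -0.003 and 0.0018 m and angle between the x axis of cover and the x axis of seat, either way round below 0.08 rad and angle between cover's own z axis and vertical below 0.025 rad and value of joint seal above 0.0035 m and contact force between the fingers and cover above 2 N and linear speed of cover below 0.02 m/s and value of joint turn_button above 1.4 rad), for 0.2 s.
At the end, for the whole second after the job is handed in: Bar in both notches (6 mm across, 12 mm along, 3 mm high, 0.15 rad); button in line (above 1.40 rad); cover in its pocket over the button (7 mm, 0.08 rad, level to 0.025), within 1.8 mm of the flange, seal pressed more than 3.5 mm, at rest, the gripper still bearing on it with over 2 N (all of step 2 and x of bar in the frame of cradles between -0.006 and 0.006 m and y of bar in the frame of cradles between -0.012 and 0.012 m and z of bar in the frame of cradles between -0.003 and 0.003 m and angle between the y axis of bar and the y axis of cradles, either way round below 0.15 rad and angle between bar's own z axis and vertical below 0.08 rad and linear speed of bar below 0.05 m/s); the arm keeps its last pose, push and grip.
It fails at once if the bar is dropped into the box (faster than 0.6 m/s over the cradles) (linear speed of bar above 0.6 m/s and distance between bar and cradles below 0.06 m).
It fails at once if a bystander is shifted by more than 40 mm (distance of any of mallet, scissors, spool, glue_jar, awl, rivet_tin, valet_tray from where it was at the start of the episode above 0.04 m).
It also fails if it takes over 61 s, if anything falls off the work surface, if the arm or the gripper's body presses on something with over 40 N, if the wrist force passes 120 N, or if a joint passes its speed limit or range.

## Working session

There is one attempt and no reset: what is moved stays moved. The work goes in short steps, Python scripts to look and compute and a tool call to move; the robot and the scene stay as the last step left them, time stands still between calls to the robot, and variables do not carry over. Pictures are saved under pics/ and viewed, at most 10 in all, crops included, and the job is handed in when it is done.

Besides the shell and the picture viewer there is one more tool, called as a command line: name --argument value ..., lists and objects as JSON in quotes. step_arm: Moves the arm, as the interface text tells. Scaled input: -1 to 1 covers 500 mm each way for a shift and 30 degrees each way for a turn. Its arguments: {"type":"object","properties":{"series":{"type":"array","items":{"type":"object","properties":{"grip":{"type":"number"},"x":{"type":"number","minimum":-1,"maximum":1},"y":{"type":"number","minimum":-1,"maximum":1},"z":{"type":"number","minimum":-1,"maximum":1},"ax":{"type":"number","minimum":-1,"maximum":1},"ay":{"type":"number","minimum":-1,"maximum":1},"az":{"type":"number","minimum":-1,"maximum":1}}}},"force":{"type":"number"}},"required":["series"]}

```bash
mkdir -p pics
cat > h.py <<'E'
import numpy as np,cv2,pickle
from scipy.spatial.transform import Rotation as Ro
def snap(name,tag):
    from workcell import imaging
    c=imaging.read_camera(name); pickle.dump(c,open(f'pics/{tag}.pkl','wb'))
    cv2.imwrite(f'pics/{tag}.png',c['img'][:,:,::-1]); return c
def load(tag): return pickle.load(open(f'pics/{tag}.pkl','rb'))
def ray(c,u,v):
    R=np.array(c['R']);t=np.array(c['t'])
    d=R.T@np.array([(u-c['cx'])/c['fx'],(v-c['cy'])/c['fy'],1]); return -R.T@t,d/np.linalg.norm(d)
def onz(c,u,v,z):
    o,d=ray(c,u,v); return o+d*(z-o[2])/d[2]
def tri(obs):
    A=np.zeros((3,3));b=np.zeros(3);L=[]
    for c,u,v in obs:
        o,d=ray(c,u,v);P=np.eye(3)-np.outer(d,d);A+=P;b+=P@o;L.append((o,P))
    x=np.linalg.solve(A,b); return x,[round(float(np.linalg.norm(P@(x-o)))*1000,1) for o,P in L]
def proj(c,X):
    p=np.array(c['R'])@np.array(X)+np.array(c['t']);return c['fx']*p[0]/p[2]+c['cx'],c['fy']*p[1]/p[2]+c['cy']
def crop(tag,u0,v0,w,h,k,out):
    im=cv2.imread(f'pics/{tag}.png')[v0:v0+h,u0:u0+w]; cv2.imwrite(f'pics/{out}.png',cv2.resize(im,None,fx=k,fy=k,interpolation=cv2.INTER_CUBIC))
def rel(target,yaw=None,s=None):
    """shift (normalised) to world TCP target, in tool axes"""
    from workcell import bot
    s=bot.read_state();R=Ro.from_rotvec(s['tcp_rot']);d=R.inv().apply(np.array(target)-s['tool_pos'])/.5
    return d.round(4), np.degrees(np.arctan2(R.as_matrix()[1,1],R.as_matrix()[0,1])).round(2)
E
python3 - <<'E'
from h import *
from workcell import bot
for n in('top','scene'):
    c=snap(n,n+'0');print(n,c['fx'],np.array(c['R']).round(3).tolist(),np.array(c['t']).round(3))
s=bot.read_state();print(s); print(Ro.from_rotvec(s['tcp_rot']).as_matrix().round(3))
E
```

```text
top 528.3938148082141 [[-0.022, -1.0, -0.011], [-0.986, 0.024, -0.164], [0.165, 0.007, -0.986]] [-0.004  0.539  1.329]
scene 568.0473986530991 [[0.473, 0.881, 0.018], [0.589, -0.301, -0.75], [-0.656, 0.365, -0.661]] [-0.232 -0.251  2.239]
{'time': 0.1, 'q': array([-1.14489814e+00,  2.64751850e-01,  1.60526201e+00,  9.03779787e-06,
        1.27369486e+00, -3.69271866e-02]), 'joint_vel': array([ 8.02935667e-05, -6.08518150e-04, -2.71486320e-03,  6.17340818e-04,
       -1.01980668e-03, -6.11878071e-04]), 'joint_torque': array([ 4.37740964e-04, -5.16707289e+01, -3.68590593e+01, -1.11914308e-04,
        6.27077374e-03, -3.95815562e-06]), 'tool_pos': array([ 0.30107977, -0.60338234,  0.23002336]), 'tcp_rot': array([-3.05582680e+00, -7.20052381e-01,  6.28655429e-04]), 'wrist_force': array([-0.38018689, -0.07643229, -0.13271485]), 'torque': array([ 0.02631505, -0.01140737,  0.03752446]), 'grip_force': 0.0, 'width': 1.0016872038088493}
[[ 0.895  0.446 -0.001]
 [ 0.446 -0.895  0.002]
 [ 0.    -0.002 -1.   ]]
```

View pics/top0.png

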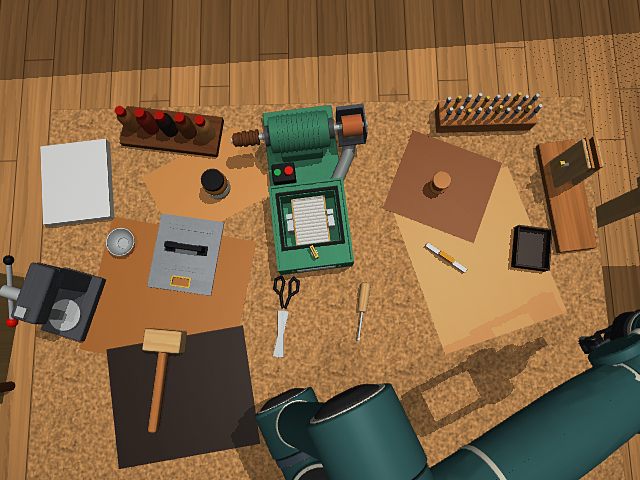

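View pics/scene0.png

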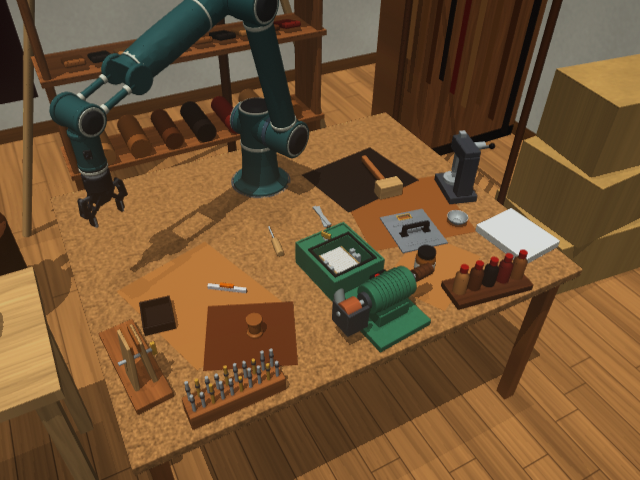

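The top view shows the bar at about (445,257), the box at about (312,226), the button at about (313,252), and the cover at about (186,255) with its slot at (180,281). I'll enlarge these areas to get accurate pixels.

Run:
```python
from h import *
def g(tag,u,v,w,h,k):
    im=cv2.imread(f'pics/{tag}.png')[v:v+h,u:u+w]; im=cv2.resize(im,None,fx=k,fy=k,interpolation=cv2.INTER_CUBIC)
    for i in range(0,w,10): cv2.line(im,(i*k,0),(i*k,6 if i%50 else 14),(255,255,255),1)
    for j in range(0,h,10): cv2.line(im,(0,j*k),(6 if j%50 else 14,j*k),(255,255,255),1)
    return im
a=g('top0',260,170,100,110,4);b=g('top0',140,200,100,110,4)
A=np.zeros((600,800,3),np.uint8);A[:440,:400]=a;A[:440,400:]=b
c=g('top0',415,235,60,40,4);d=g('scene0',200,275,60,40,4);e=g('scene0',380,200,70,40,4)
A[440:600,:240]=c;A[440:600,240:480]=d;A[440:600,480:760]=e
cv2.imwrite('pics/m1.png',A)
cv2.imwrite('pics/m2.png',g('scene0',290,200,160,120,5))
```

```text
(no output)
```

View pics/m1.png

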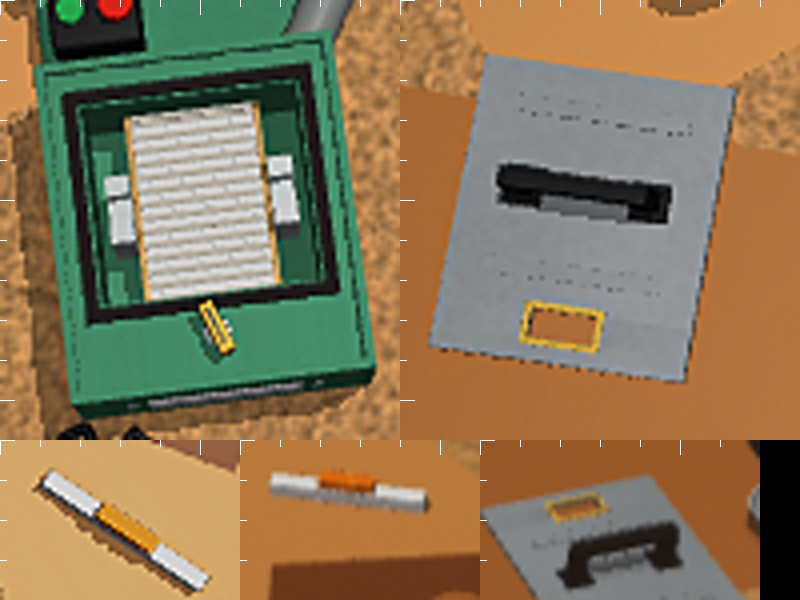

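View pics/m2.png

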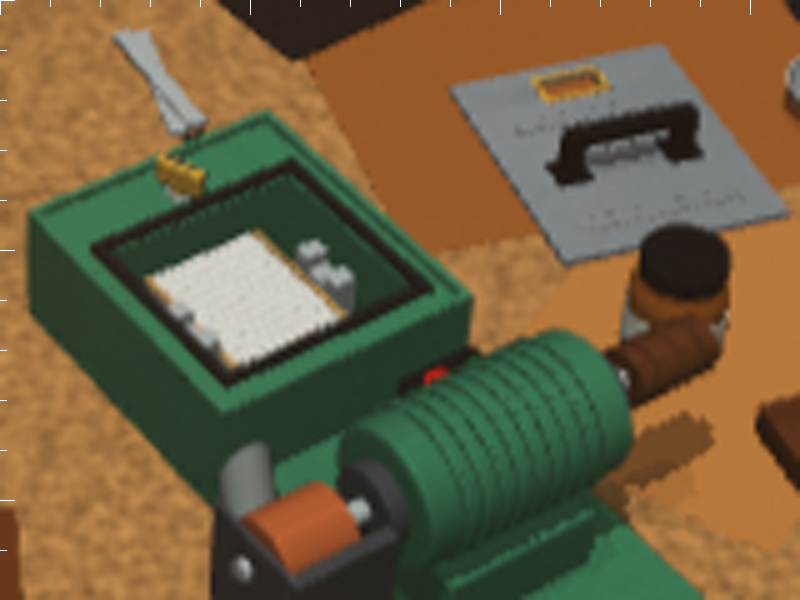

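The crops give me the rim corners, the ends of the button head and bar, the cover corners and the handle in both views. Next I'll triangulate them.

Run:
```python
from h import *
T,S=load('top0'),load('scene0')
pts=dict(
 box_FL=((278,270.5),(343.6,222.4)),box_FR=((353.2,260.5),(295.6,242.4)),box_BL=((269,187),(384.4,259.4)),box_BR=((343,177.5),(334.4,281.6)),
 btn=((313.75,251.5),(326.5,233.4)),
 bar_L=((426.25,243.75),(246.75,288.2)),bar_R=((465,270),(208,285)),bar_tab=((447,256.3),(226.75,284.2)),
 cov_BL=((161.75,214),(447.6,242.6)),cov_BR=((224.25,222.5),(403.6,253)),cov_FL=((147.5,286.2),(422,208.8)),cov_FR=((211.25,295.2),(380,218)),
 hand=((185.75,246),(415.6,224.4)),slot=((180.3,281.8),(404,216.5)))
for k,(a,b) in pts.items():
    x,e=tri([(T,*a),(S,*b)]);print(k,x.round(4),e)
def yaw(p,q):d=q-p;return np.degrees(np.arctan2(d[1],d[0])).round(2),np.linalg.norm(d[:2]).round(4)
z=lambda k,h:onz(T,*pts[k][0],h)
for n,h,ks in(('box',.09,('box_FL','box_FR','box_BL','box_BR')),('cov',.005,('cov_FL','cov_FR','cov_BL','cov_BR'))):
    P=[z(k,h) for k in ks];print(n,np.mean(P,0).round(4),yaw(P[0],P[2]),yaw(P[1],P[3]),yaw(P[1],P[0]),yaw(P[3],P[2]))
a,b=z('bar_L',.014),z('bar_R',.014);print('bar',(a+b)/2,yaw(b,a)); print(z('bar_tab',.024),z('hand',.043),z('btn',.1095),z('slot',.005))
print('btnhead',yaw(onz(T,260+228/4,170+352/4,.1095),onz(T,260+205/4,170+303/4,.1095)))
```

```text
box_FL [0.4671 0.1019 0.0866] [0.9, 0.9]
box_FR [ 0.4872 -0.0875  0.0883] [0.0, 0.0]
box_BL [0.6836 0.1237 0.0864] [1.3, 1.3]
box_BR [ 0.7022 -0.0667  0.0924] [1.4, 1.4]
btn [0.5103 0.0114 0.1055] [1.3, 1.3]
bar_L [ 0.5374 -0.2845  0.0162] [1.2, 1.2]
bar_R [ 0.4651 -0.3846  0.0115] [0.0, 0.0]
bar_tab [ 0.5012 -0.3356  0.025 ] [0.9, 0.9]
cov_BL [0.6389 0.4249 0.0013] [0.7, 0.7]
cov_BR [6.122e-01 2.564e-01 3.000e-04] [2.5, 2.5]
cov_FL [0.4433 0.4571 0.0029] [0.9, 0.9]
cov_FR [0.416  0.2884 0.0008] [1.7, 1.7]
hand [0.5434 0.3486 0.0411] [2.6, 2.6]
slot [0.4527 0.3694 0.0048] [0.8, 0.8]
box [0.5844 0.0169 0.09  ] (np.float64(5.65), np.float64(0.2167)) (np.float64(5.15), np.float64(0.2161)) (np.float64(96.26), np.float64(0.1894)) (np.float64(96.1), np.float64(0.1912))
cov [0.5263 0.3544 0.005 ] (np.float64(-9.42), np.float64(0.1977)) (np.float64(-9.51), np.float64(0.1978)) (np.float64(80.71), np.float64(0.1719)) (np.float64(80.73), np.float64(0.1722))
bar [ 0.50104393 -0.33501378  0.014     ] (np.float64(53.52), np.float64(0.1217))
[ 0.5009605  -0.33668974  0.024     ] [0.5417968  0.34567299 0.043     ] [0.50913257 0.0101617  0.1095    ] [0.45229009 0.36857245 0.005     ]
btnhead (np.float64(23.75), np.float64(0.0338))
```

The measurements agree with the given sizes and heights:

| Item | Position (m) | Angle |
|---|---|---|
| Seat | (0.5847, 0.017) | yaw ≈ 5.8° |
| Button | (0.510, 0.0095) | ≈ 18° relative to the box |
| Bar | (0.501, -0.336) | y axis at 53.5° |
| Cover | (0.526, 0.354) | yaw -9.45° |

I'll go to the bar first.

Run:
```python
from h import *
print(rel([.501,-.336,.1]),rel([.501,-.336,.003]))
```

```text
(array([ 0.5965, -0.2994,  0.2607]), np.float64(-63.48)) (array([ 0.5965, -0.299 ,  0.4547]), np.float64(-63.48))
```

step_arm --series '[{"x":0.596,"y":-0.299,"z":0.26,"az":-0.9,"grip":-1},{"x":0.596,"y":-0.299,"z":0.26,"az":-0.9,"grip":-1},{"x":0.596,"y":-0.299,"z":0.26,"az":-0.9,"grip":-0.4},{"x":0.596,"y":-0.299,"z":0.26,"az":-0.9,"grip":-0.4},{"x":0.596,"y":-0.299,"z":0.26,"az":-0.9,"grip":-0.4},{"x":0.596,"y":-0.299,"z":0.26,"az":-0.9,"grip":-0.4},{"x":0.596,"y":-0.299,"z":0.26,"az":-0.9,"grip":-0.4},{"x":0.596,"y":-0.299,"z":0.26,"az":-0.9,"grip":-0.4},{"x":0.596,"y":-0.299,"z":0.26,"az":-0.9,"grip":-0.4},{"x":0.596,"y":-0.299,"z":0.26,"az":-0.9,"grip":-0.4},{"x":0.596,"y":-0.299,"z":0.26,"az":-0.9,"grip":-0.4}]'

```text
validation failed for argument at $.se...
```

Run:
```python
from h import *
c=snap('wrist','w1');print(c['fx'],np.array(c['R']).round(2).tolist(),(-np.array(c['R']).T@c['t']).round(3))
for z in(.024,):
  for p in([.501,-.336,z],[.538,-.285,.014],[.465,-.385,.014]):print(np.round(proj(c,p),1))
print(rel([.501,-.336,.003]))
```

```text
386.6715717208688 [[0.45, -0.89, -0.0], [-0.86, -0.43, 0.27], [-0.25, -0.12, -0.96]] [ 0.363 -0.571  0.373]
[ 113.8 -208.7]
[  67.2 -300. ]
[ 167.1 -107.8]
(array([ 0.5966, -0.2993,  0.455 ]), np.float64(-63.49))
```

View pics/w1.png

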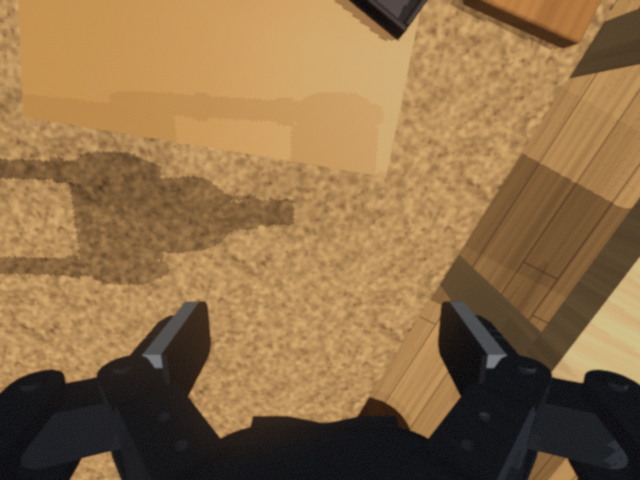

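The call was refused, so the arm hasn't moved and this picture only shows the start pose. I'll retry with every field filled in.

step_arm --series '[{"x":0.596,"y":-0.299,"z":0.26,"ax":0.0,"ay":0.0,"az":-0.9,"grip":-0.4}]'

```text
time: 0.25
tool_pos: [0.3277, -0.5716, 0.2155]
tcp_rot: [2.989, 0.942, -0.001]
wrist_force: [1.6, 0.1, 0.3]
width: 0.857
grip_force: 0.0
```

Run:
```python
from h import *
print(rel([.501,-.336,.1]))
```

```text
(array([ 0.5548, -0.1887,  0.2281]), np.float64(-55.0))
```

step_arm --series '[{"x":0.555,"y":-0.189,"z":0.228,"ax":0,"ay":0,"az":-0.617,"grip":-0.4},{"x":0.555,"y":-0.189,"z":0.228,"ax":0,"ay":0,"az":-0.617,"grip":-0.4},{"x":0.555,"y":-0.189,"z":0.228,"ax":0,"ay":0,"az":-0.617,"grip":-0.4},{"x":0.555,"y":-0.189,"z":0.228,"ax":0,"ay":0,"az":-0.617,"grip":-0.4},{"x":0.555,"y":-0.189,"z":0.228,"ax":0,"ay":0,"az":-0.617,"grip":-0.4},{"x":0.555,"y":-0.189,"z":0.228,"ax":0,"ay":0,"az":-0.617,"grip":-0.4},{"x":0.555,"y":-0.189,"z":0.228,"ax":0,"ay":0,"az":-0.617,"grip":-0.4},{"x":0.555,"y":-0.189,"z":0.228,"ax":0,"ay":0,"az":-0.617,"grip":-0.4},{"x":0.555,"y":-0.189,"z":0.228,"ax":0,"ay":0,"az":-0.617,"grip":-0.4}]'

```text
time: 1.15
tool_pos: [0.5018, -0.3305, 0.0994]
tcp_rot: [2.803, 1.418, -0.001]
wrist_force: [-0.6, -0.4, 0.3]
width: 0.701
grip_force: 0.0
```

Run:
```python
from h import *
c=snap('wrist','w2')
h=cv2.cvtColor(c['img'],cv2.COLOR_RGB2HSV)
for p in([.501,-.336,.024],[.538,-.285,.014],[.465,-.385,.014]):print(np.round(proj(c,p),1))
m=cv2.inRange(h,(8,200,150),(22,255,255)); n,l,s,ct=cv2.connectedComponentsWithStats(m)
for i in range(1,n):
  if s[i,4]>300: print(s[i],ct[i],cv2.minAreaRect(np.argwhere(l==i)[:,::-1].astype(np.float32)),onz(c,*ct[i],.024).round(4))
print(rel([.501,-.336,.003]))
```

```text
[330.  259.4]
[329.6 150.2]
[329.4 341.1]
[ 317  223   20   68 1286] [326.32192846 256.82192846] ((326.5, 256.5), (67.0, 19.0), 90.0) [ 0.5002 -0.3334  0.024 ]
(array([-0.0085,  0.004 ,  0.1938]), np.float64(-36.41))
```

The wrist camera confirms the bar at (0.500, -0.334), lined up with the fingers. I'll descend and grip it.

step_arm --force 40 --series '[{"x":-0.008,"y":0.003,"z":0.08,"ax":0,"ay":0,"az":0,"grip":-0.4},{"x":-0.008,"y":0.003,"z":0.14,"ax":0,"ay":0,"az":0,"grip":-0.4},{"x":-0.008,"y":0.003,"z":0.18,"ax":0,"ay":0,"az":0,"grip":-0.4},{"x":-0.008,"y":0.003,"z":0.193,"ax":0,"ay":0,"az":0,"grip":-0.4},{"x":-0.008,"y":0.003,"z":0.193,"ax":0,"ay":0,"az":0,"grip":-0.4},{"x":-0.008,"y":0.003,"z":0.193,"ax":0,"ay":0,"az":0,"grip":1},{"x":-0.008,"y":0.003,"z":0.193,"ax":0,"ay":0,"az":0,"grip":1},{"x":-0.008,"y":0.003,"z":0.193,"ax":0,"ay":0,"az":0,"grip":1},{"x":-0.008,"y":0.003,"z":0.193,"ax":0,"ay":0,"az":0,"grip":1},{"x":-0.008,"y":0.003,"z":0.193,"ax":0,"ay":0,"az":0,"grip":1},{"x":-0.008,"y":0.003,"z":0.193,"ax":0,"ay":0,"az":0,"grip":1}]'

```text
time: 2.3
tool_pos: [0.5019, -0.3347, 0.0042]
tcp_rot: [2.801, 1.416, 0.002]
wrist_force: [-0.3, -1.1, 6.0]
width: 0.125
grip_force: 40.0
```

Run:
```python
from h import *
y=np.radians(5.8);c=np.array([.5847+.015*np.cos(y),.017+.015*np.sin(y)])
print(c,rel([c[0],c[1],.18]))
```

```text
[0.59962321 0.01851584] (array([ 0.6847, -0.2605, -0.3525]), np.float64(-36.36))
```

step_arm --series '[{"x":0,"y":0,"z":-0.1,"ax":0,"ay":0,"az":0,"grip":1},{"x":0.02,"y":-0.01,"z":-0.2,"ax":0,"ay":0,"az":0,"grip":1},{"x":0.684,"y":-0.26,"z":-0.352,"ax":0,"ay":0,"az":-1,"grip":1},{"x":0.684,"y":-0.26,"z":-0.352,"ax":0,"ay":0,"az":-1,"grip":1},{"x":0.684,"y":-0.26,"z":-0.352,"ax":0,"ay":0,"az":-1,"grip":1},{"x":0.684,"y":-0.26,"z":-0.352,"ax":0,"ay":0,"az":-1,"grip":1},{"x":0.684,"y":-0.26,"z":-0.352,"ax":0,"ay":0,"az":-1,"grip":1},{"x":0.684,"y":-0.26,"z":-0.352,"ax":0,"ay":0,"az":-1,"grip":1},{"x":0.684,"y":-0.26,"z":-0.352,"ax":0,"ay":0,"az":-1,"grip":1},{"x":0.684,"y":-0.26,"z":-0.352,"ax":0,"ay":0,"az":-1,"grip":1},{"x":0.684,"y":-0.26,"z":-0.352,"ax":0,"ay":0,"az":-1,"grip":1},{"x":0.684,"y":-0.26,"z":-0.352,"ax":0,"ay":0,"az":-1,"grip":1}]'

```text
time: 3.5
tool_pos: [0.5981, 0.018, 0.1778]
tcp_rot: [-2.34, -2.095, 0.003]
wrist_force: [-1.2, -0.3, -1.2]
width: 0.135
grip_force: 39.4
```

Run:
```python
from h import *
print(rel([.5996,.0185,.14]))
```

```text
(array([0.0013, 0.0029, 0.0756]), np.float64(-6.33))
```

step_arm --series '[{"x":0.001,"y":0.003,"z":0.03,"ax":0,"ay":0,"az":-0.404,"grip":1},{"x":0.001,"y":0.003,"z":0.03,"ax":0,"ay":0,"az":-0.404,"grip":1},{"x":0.001,"y":0.003,"z":0.03,"ax":0,"ay":0,"az":-0.404,"grip":1},{"x":0.001,"y":0.003,"z":0.03,"ax":0,"ay":0,"az":-0.404,"grip":1}]'

```text
time: 3.9
tool_pos: [0.5999, 0.0173, 0.1631]
tcp_rot: [-2.111, -2.326, 0.001]
wrist_force: [-0.8, 0.2, -1.1]
width: 0.126
grip_force: 39.4
```

Run:
```python
from h import *
from workcell import bot
c=snap('wrist','w3');t=snap('top','t3')
s=bot.read_state();print(s['tool_pos'],rel([.5996,.0185,.14]))
y=np.radians(5.8);R=np.array([[np.cos(y),-np.sin(y)],[np.sin(y),np.cos(y)]])
im=cv2.imread('pics/w3.png')
def P(x,yy,z,col):
    w=R@[x,yy]+[.5847,.017];u,v=proj(c,[*w,z]);print((x,yy),round(u,1),round(v,1));cv2.circle(im,(int(u),int(v)),2,col,-1)
for x in(-.11,.11):
  for yy in(-.096,.096):P(x,yy,.09,(0,0,255))
for x in(.006,.024):
  for yy in(-.061,.061,-.045,.045):P(x,yy,.066,(255,0,255))
P(-.075,0,.1095,(255,0,0))
cv2.imwrite('pics/w3a.png',im)
```

```text
[0.60046136 0.01783528 0.16370741] (array([ 0.0015, -0.0016,  0.0474]), np.float64(5.6))
(-0.11, -0.096) 134.3 391.8
(-0.11, 0.096) 82.5 76.3
(0.11, -0.096) 470.1 390.6
(0.11, 0.096) 507.2 74.3
(0.006, -0.061) 311.7 325.1
(0.006, 0.061) 309.0 143.0
(0.006, -0.045) 311.3 303.9
(0.006, 0.045) 309.4 169.9
(0.024, -0.061) 337.8 325.0
(0.024, 0.061) 338.9 142.9
(0.024, -0.045) 337.9 303.8
(0.024, 0.045) 338.7 169.7
(-0.075, 0) 157.2 263.4
```

View pics/w3a.png

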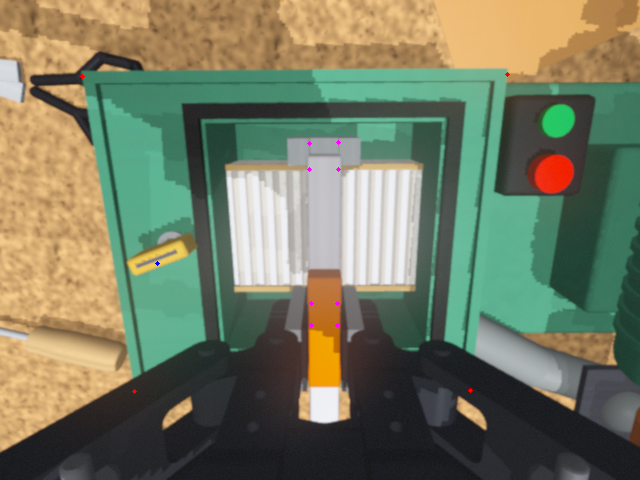

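Run:
```python
from h import *
c=load('w3')
y=np.radians(6.1);u=np.array([-np.sin(y),np.cos(y)]);v=np.array([np.cos(y),np.sin(y)])
for n,p,q,z in(('bar',(324,155),(325,421),.1735),('crad',(324.5,138),(324.5,295),.066),('boxtop',(86,76.5),(507,70),.09)):
    a,b=onz(c,*p,z),onz(c,*q,z);print(n,a.round(4),b.round(4),((a+b)/2).round(4),np.linalg.norm(a-b).round(4),np.degrees(np.arctan2(*(a-b)[1::-1])).round(2))
    for w in(a,b): d=w[:2]-[.5847,.017];print('  seat xy',(d@v).round(4),(d@u).round(4))
```

```text
bar [0.5935 0.0793 0.1735] [ 0.6043 -0.0275  0.1735] [0.5989 0.0259 0.1735] 0.1074 95.78
  seat xy 0.0153 0.061
  seat xy 0.0147 -0.0464
crad [0.5935 0.0821 0.066 ] [ 0.6035 -0.0198  0.066 ] [0.5985 0.0312 0.066 ] 0.1024 95.58
  seat xy 0.0157 0.0638
  seat xy 0.0147 -0.0386
boxtop [0.4673 0.1015 0.09  ] [0.6839 0.1257 0.09  ] [0.5756 0.1136 0.09  ] 0.2179 -173.63
  seat xy -0.1077 0.0965
  seat xy 0.1102 0.0975
```

Over the box, the bar is centred on both notches: far cradle at column 324.5, bar at 324, and the yaw matches. I'll lower it now.

step_arm --series '[{"x":0.004,"y":0,"z":0.07,"ax":0,"ay":0,"az":0,"grip":1},{"x":0.004,"y":0,"z":0.13,"ax":0,"ay":0,"az":0,"grip":1},{"x":0.004,"y":0,"z":0.17,"ax":0,"ay":0,"az":0,"grip":1},{"x":0.004,"y":0,"z":0.19,"ax":0,"ay":0,"az":0,"grip":1},{"x":0.004,"y":0,"z":0.2,"ax":0,"ay":0,"az":0,"grip":1},{"x":0.004,"y":0,"z":0.205,"ax":0,"ay":0,"az":0,"grip":1},{"x":0.004,"y":0,"z":0.207,"ax":0,"ay":0,"az":0,"grip":1},{"x":0.004,"y":0,"z":0.207,"ax":0,"ay":0,"az":0,"grip":1}]'

```text
time: 4.8
tool_pos: [0.6012, 0.0209, 0.0612]
tcp_rot: [2.107, 2.329, 0.002]
wrist_force: [-0.7, -0.1, -1.2]
width: 0.129
grip_force: 39.4
```

step_arm --series '[{"x":0,"y":0,"z":0.002,"ax":0,"ay":0,"az":0,"grip":1},{"x":0,"y":0,"z":0.003,"ax":0,"ay":0,"az":0,"grip":1},{"x":0,"y":0,"z":0.003,"ax":0,"ay":0,"az":0,"grip":1}]'

```text
time: 5.1
tool_pos: [0.6013, 0.0209, 0.0601]
tcp_rot: [2.106, 2.329, 0.002]
wrist_force: [-1.6, -0.7, 5.1]
width: 0.129
grip_force: 40.3
```

The bar is in contact with the cradles (5 N), so I'll release it and lift off.

step_arm --series '[{"x":0,"y":0,"z":0.002,"ax":0,"ay":0,"az":0,"grip":0.3},{"x":0,"y":0,"z":0.002,"ax":0,"ay":0,"az":0,"grip":0.1},{"x":0,"y":0,"z":0.002,"ax":0,"ay":0,"az":0,"grip":0},{"x":0,"y":0,"z":0,"ax":0,"ay":0,"az":0,"grip":0},{"x":0,"y":0,"z":-0.04,"ax":0,"ay":0,"az":0,"grip":0},{"x":0,"y":0,"z":-0.12,"ax":0,"ay":0,"az":0,"grip":0},{"x":0,"y":0,"z":-0.2,"ax":0,"ay":0,"az":0,"grip":0},{"x":0,"y":0,"z":-0.25,"ax":0,"ay":0,"az":0,"grip":0},{"x":0,"y":0,"z":-0.25,"ax":0,"ay":0,"az":0,"grip":0}]'

```text
time: 6.0
tool_pos: [0.6038, 0.0209, 0.1893]
tcp_rot: [2.103, 2.325, 0.01]
wrist_force: [1.6, 0.3, -1.0]
width: 0.498
grip_force: 0.0
```

Run:
```python
from h import *
from workcell import bot
c=snap('wrist','w4');s=bot.read_state();print(s['tool_pos'])
y=np.radians(6.0);R=np.array([[np.cos(y),-np.sin(y)],[np.sin(y),np.cos(y)]])
for z in(.005,.09):
  for p in([.11,.096],[-.11,.096]):print(np.round(proj(c,[*(R@p+[.5847,.018]),.09]),1))
print(np.round(proj(c,[*(R@[-.075,0]+[.5847,.018]),.1095]),1))
```

```text
[0.60216743 0.02087283 0.18651018]
[477.   84.3]
[99.9 85.5]
[477.   84.3]
[99.9 85.5]
[166.8 252.6]
```

View pics/w4.png

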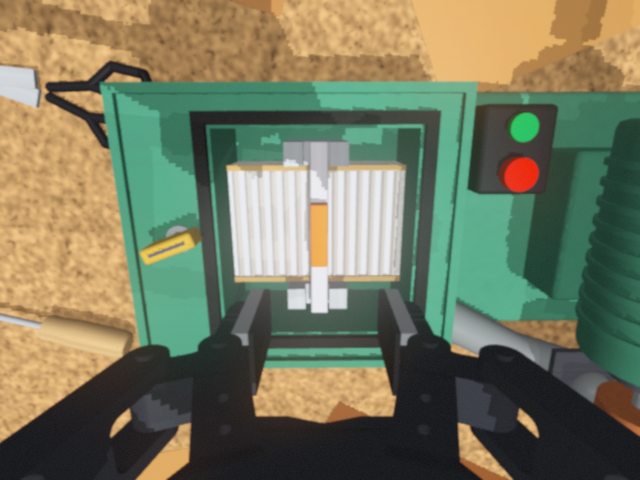

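The bar lies across both cradles, with its ends at (318,142) and (320,312). The button head runs from (145,258) to (198,236). Next I'll work out its pose more precisely.

Run:
```python
from h import *
from workcell import bot
c=load('w4');im=c['img'];h=cv2.cvtColor(im,cv2.COLOR_RGB2HSV)
m=cv2.inRange(h,(18,110,170),(32,255,255));m[:225]=0;m[270:]=0;m[:,:135]=0;m[:,205:]=0
r=cv2.minAreaRect(np.argwhere(m>0)[:,::-1].astype(np.float32));print(r)
q=cv2.boxPoints(r);P=np.array([onz(c,*k,.1095) for k in q]);print(P.mean(0).round(4))
i=np.argmax([np.linalg.norm(P[1]-P[0]),np.linalg.norm(P[2]-P[1])]);d=P[i+1]-P[i];print('yaw',np.degrees(np.arctan2(d[1],d[0]))%180,np.linalg.norm(d))
t=P.mean(0); 
w3=load('w3');print(tri([(load('top0'),313.75,251.5),(c,*q.mean(0))]))
for X in([.510,.0105,.17],):print(rel(X)); 
print(bot.read_state()['q'].round(3))
```

```text
((166.8284912109375, 248.54783630371094), (15.540303230285645, 54.036407470703125), 69.22774505615234)
[0.5101 0.0126 0.1095]
yaw 26.41943818972197 0.033561488636651905
(array([0.50922912, 0.01085419, 0.10599381]), [0.7, 0.7])
(array([-0.0022, -0.1857,  0.032 ]), np.float64(5.74))
[-0.007  0.157  1.817 -0.     1.162 -0.107]
```

step_arm --series '[{"x":0.0,"y":-0.186,"z":0.03,"ax":0,"ay":0,"az":1,"grip":0.2},{"x":0.0,"y":-0.186,"z":0.03,"ax":0,"ay":0,"az":1,"grip":0.2},{"x":0.0,"y":-0.186,"z":0.03,"ax":0,"ay":0,"az":1,"grip":0.2},{"x":0.0,"y":-0.186,"z":0.03,"ax":0,"ay":0,"az":1,"grip":0.2},{"x":0.0,"y":-0.186,"z":0.03,"ax":0,"ay":0,"az":1,"grip":0.2}]'

```text
time: 6.55
tool_pos: [0.506, 0.0115, 0.1666]
tcp_rot: [-2.637, -1.704, 0.004]
wrist_force: [0.1, -0.1, 1.1]
width: 0.401
grip_force: 0.0
```

step_arm --series '[{"x":0,"y":0,"z":0,"ax":0,"ay":0,"az":1,"grip":0.2},{"x":0,"y":0,"z":0,"ax":0,"ay":0,"az":1,"grip":0.2},{"x":0,"y":0,"z":0,"ax":0,"ay":0,"az":1,"grip":0.2},{"x":0,"y":0,"z":0,"ax":0,"ay":0,"az":1,"grip":0.2},{"x":0,"y":0,"z":0,"ax":0,"ay":0,"az":1,"grip":0.2}]'

```text
time: 7.05
tool_pos: [0.5074, 0.0116, 0.1676]
tcp_rot: [-2.989, -0.966, 0.003]
wrist_force: [-0.1, 0.0, 0.3]
width: 0.401
grip_force: 0.0
```

Run:
```python
from h import *
from workcell import bot
print(rel([.510,.0118,.096]),bot.read_state()['q'].round(3))
c=snap('wrist','w5');print(proj(c,[.510,.0118,.1095]))
h=cv2.cvtColor(c['img'],cv2.COLOR_RGB2HSV);m=cv2.inRange(h,(18,110,170),(32,255,255));n,l,s,ct=cv2.connectedComponentsWithStats(m)
for i in range(1,n):
  if s[i,4]>200:
    r=cv2.minAreaRect(np.argwhere(l==i)[:,::-1].astype(np.float32));q=cv2.boxPoints(r);print(r,onz(c,*r[0],.1095).round(4))
    P=np.array([onz(c,*k,.1095) for k in q]);i=np.argmax([np.linalg.norm(P[1]-P[0]),np.linalg.norm(P[2]-P[1])]);d=P[i+1]-P[i];print('yaw',np.degrees(np.arctan2(d[1],d[0]))%180,np.linalg.norm(d))
```

```text
(array([0.0047, 0.0029, 0.1432]), np.float64(-54.16)) [-2.600e-02 -2.000e-03  2.025e+00  0.000e+00  1.121e+00  9.190e-01]
(np.float64(328.72715562874555), np.float64(256.662424775522))
((365.5826110839844, 28.275236129760742), (4.808726787567139, 66.30624389648438), 28.300758361816406) [0.6111 0.0641 0.1095]
yaw 6.149694973455352 0.02821931892490657
((409.1735534667969, 106.65586853027344), (74.47229766845703, 20.094480514526367), 32.47119140625) [0.5961 0.0255 0.1095]
yaw 95.86803887578093 0.036862487794156705
```

step_arm --force 40 --series '[{"x":0.005,"y":0.003,"z":0,"ax":0,"ay":0,"az":0.33,"grip":0.2},{"x":0.005,"y":0.003,"z":0.06,"ax":0,"ay":0,"az":0.33,"grip":0.2},{"x":0.005,"y":0.003,"z":0.12,"ax":0,"ay":0,"az":0.33,"grip":0.2},{"x":0.005,"y":0.003,"z":0.143,"ax":0,"ay":0,"az":0.33,"grip":0.2},{"x":0.005,"y":0.003,"z":0.143,"ax":0,"ay":0,"az":0.33,"grip":0.4},{"x":0.005,"y":0.003,"z":0.143,"ax":0,"ay":0,"az":0.33,"grip":1},{"x":0.005,"y":0.003,"z":0.143,"ax":0,"ay":0,"az":0.33,"grip":1},{"x":0.005,"y":0.003,"z":0.143,"ax":0,"ay":0,"az":0.33,"grip":1},{"x":0.005,"y":0.003,"z":0.143,"ax":0,"ay":0,"az":0.33,"grip":1}]'

```text
time: 8.0
tool_pos: [0.5114, 0.0118, 0.098]
tcp_rot: [3.062, 0.703, 0.003]
wrist_force: [0.2, 1.1, -0.8]
width: 0.098
grip_force: 41.9
```

Run:
```python
from h import *
from workcell import bot
s=bot.read_state();print(rel([.510,.0118,.096]),s['wrist_force'],s['torque'])
```

```text
(array([-0.0024, -0.0012,  0.004 ]), np.float64(-64.14)) [ 0.16601039  1.06351246 -0.75706248] [ 0.01118897 -0.03978012  0.08155007]
```

The head is gripped, with the width matching 10 mm. I'll turn it anticlockwise by about 68°.

step_arm --series '[{"x":0,"y":0,"z":0,"ax":0,"ay":0,"az":-0.25,"grip":1},{"x":0,"y":0,"z":0,"ax":0,"ay":0,"az":-0.5,"grip":1},{"x":0,"y":0,"z":0,"ax":0,"ay":0,"az":-0.75,"grip":1},{"x":0,"y":0,"z":0,"ax":0,"ay":0,"az":-1,"grip":1},{"x":0,"y":0,"z":0,"ax":0,"ay":0,"az":-1,"grip":1}]'

```text
time: 8.5
tool_pos: [0.5109, 0.0123, 0.098]
tcp_rot: [-2.775, -1.471, -0.002]
wrist_force: [-1.5, 2.8, 2.0]
width: 0.102
grip_force: 42.3
```

step_arm --series '[{"x":0,"y":0,"z":0,"ax":0,"ay":0,"az":-0.25,"grip":1},{"x":0,"y":0,"z":0,"ax":0,"ay":0,"az":-0.5,"grip":1},{"x":0,"y":0,"z":0,"ax":0,"ay":0,"az":-0.75,"grip":1},{"x":0,"y":0,"z":0,"ax":0,"ay":0,"az":-1,"grip":1},{"x":0,"y":0,"z":0,"ax":0,"ay":0,"az":-1,"grip":1}]'

```text
time: 9.0
tool_pos: [0.5103, 0.0125, 0.098]
tcp_rot: [-2.3, -2.137, -0.0]
wrist_force: [-3.0, 2.5, 3.2]
width: 0.102
grip_force: 42.6
```

Run:
```python
from h import *
from workcell import bot
s=bot.read_state();print(rel([.510,.0118,.096]),s['wrist_force'],s['torque'],s['width'])
```

```text
(array([-0.0015, -0.0005,  0.004 ]), np.float64(-4.21)) [-2.98838367  2.51117236  3.18637049] [ 0.53268609  0.62567511 -0.04396959] 0.10153373274941695
```

step_arm --series '[{"x":0,"y":0,"z":0,"ax":0,"ay":0,"az":-0.2,"grip":1},{"x":0,"y":0,"z":0,"ax":0,"ay":0,"az":-0.31,"grip":1},{"x":0,"y":0,"z":0,"ax":0,"ay":0,"az":-0.31,"grip":1},{"x":0,"y":0,"z":0,"ax":0,"ay":0,"az":-0.31,"grip":0.5},{"x":0,"y":0,"z":0,"ax":0,"ay":0,"az":-0.31,"grip":0.2},{"x":0,"y":0,"z":0,"ax":0,"ay":0,"az":-0.31,"grip":0.2},{"x":0,"y":0,"z":-0.06,"ax":0,"ay":0,"az":-0.31,"grip":0.2},{"x":0,"y":0,"z":-0.14,"ax":0,"ay":0,"az":-0.31,"grip":0.2},{"x":0,"y":0,"z":-0.2,"ax":0,"ay":0,"az":-0.31,"grip":-0.2},{"x":0,"y":0,"z":-0.2,"ax":0,"ay":0,"az":-0.31,"grip":-0.2}]'

```text
time: 10.0
tool_pos: [0.5147, 0.0115, 0.203]
tcp_rot: [2.115, 2.312, 0.011]
wrist_force: [0.2, -0.1, 0.9]
width: 0.6
grip_force: 0.0
```

Run:
```python
from h import *
from workcell import bot
print(bot.read_state()['tool_pos'],rel([.541,.350,.15]))
c=snap('wrist','w6');t=snap('top','t6')
print(np.round(proj(c,[.51,.0118,.1095]),1))
A=np.zeros((480,800,3),np.uint8);a=c['img'][:,:,::-1][130:370,120:520]
b=cv2.resize(t['img'][:,:,::-1][170:280,260:360],None,fx=4,fy=4);A[:440,:400]=b;A[:240,400:]=a;cv2.imwrite('pics/m6.png',A)
```

```text
[0.51472768 0.0115355  0.20298589] (array([0.6698, 0.1112, 0.1062]), np.float64(5.08))
[315.6 242.5]
```

View pics/m6.png

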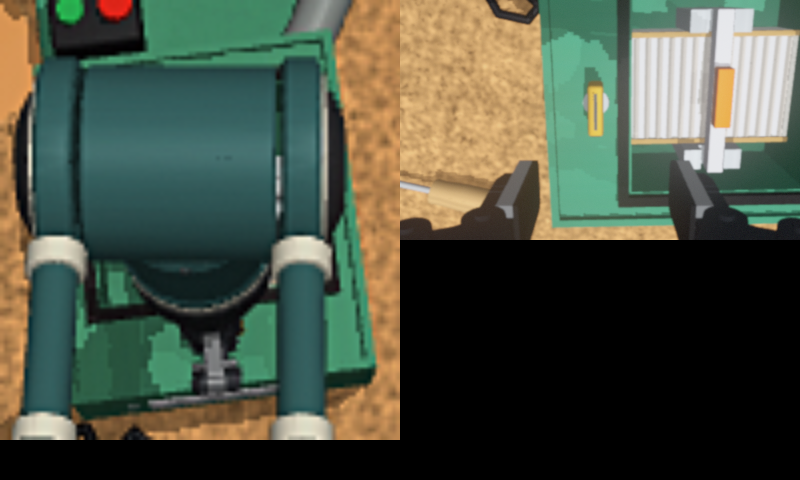

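The button now lies left to right, in line with the slot, with its head at wrist pixel (315,240). The bar is still in place, so I'll move to the cover.

step_arm --series '[{"x":0.67,"y":0.111,"z":0.13,"ax":0,"ay":0,"az":0.485,"grip":-0.2},{"x":0.67,"y":0.111,"z":0.13,"ax":0,"ay":0,"az":0.485,"grip":-0.2},{"x":0.67,"y":0.111,"z":0.13,"ax":0,"ay":0,"az":0.485,"grip":-0.2},{"x":0.67,"y":0.111,"z":0.13,"ax":0,"ay":0,"az":0.485,"grip":-0.2},{"x":0.67,"y":0.111,"z":0.13,"ax":0,"ay":0,"az":0.485,"grip":-0.2},{"x":0.67,"y":0.111,"z":0.13,"ax":0,"ay":0,"az":0.485,"grip":-0.2},{"x":0.67,"y":0.111,"z":0.13,"ax":0,"ay":0,"az":0.485,"grip":-0.2},{"x":0.67,"y":0.111,"z":0.13,"ax":0,"ay":0,"az":0.485,"grip":-0.2},{"x":0.67,"y":0.111,"z":0.13,"ax":0,"ay":0,"az":0.485,"grip":-0.2},{"x":0.67,"y":0.111,"z":0.13,"ax":0,"ay":0,"az":0.485,"grip":-0.2}]'

```text
time: 11.1
tool_pos: [0.5351, 0.349, 0.1307]
tcp_rot: [2.396, 2.031, -0.005]
wrist_force: [-0.9, 0.1, -0.4]
width: 0.601
grip_force: 0.0
```

Run:
```python
from h import *
from workcell import bot
c=snap('wrist','w7');t=snap('top','t7')
print(rel([.541,.350,.018]))
y=np.radians(-9.45);R=np.array([[np.cos(y),-np.sin(y)],[np.sin(y),np.cos(y)]])
im=cv2.imread('pics/w7.png')
def P(x,yy,z):
    u,v=proj(c,[*(R@[x,yy]+[.5263,.3544]),z]);print((x,yy,z),round(u,1),round(v,1));cv2.circle(im,(int(u),int(v)),2,(0,0,255),-1)
for x in(-.1,.1):P(x,.086,.005)
for x in(-.085,-.065):
  for yy in(-.022,.022):P(x,yy,.005)
for x in(.008,.022):
  for yy in(-.05,.05):P(x,yy,.043)
cv2.imwrite('pics/w7a.png',im)
```

```text
(array([0.0043, 0.0099, 0.2276]), np.float64(-9.51))
(-0.1, 0.086, 0.005) 157.7 97.1
(0.1, 0.086, 0.005) 463.8 97.4
(-0.085, -0.022, 0.005) 195.7 254.1
(-0.085, 0.022, 0.005) 190.0 194.4
(-0.065, -0.022, 0.005) 223.1 254.1
(-0.065, 0.022, 0.005) 218.6 194.4
(0.008, -0.05, 0.043) 322.8 313.0
(0.008, 0.05, 0.043) 322.7 157.9
(0.022, -0.05, 0.043) 344.1 313.1
(0.022, 0.05, 0.043) 346.7 157.9
```

View pics/w7a.png

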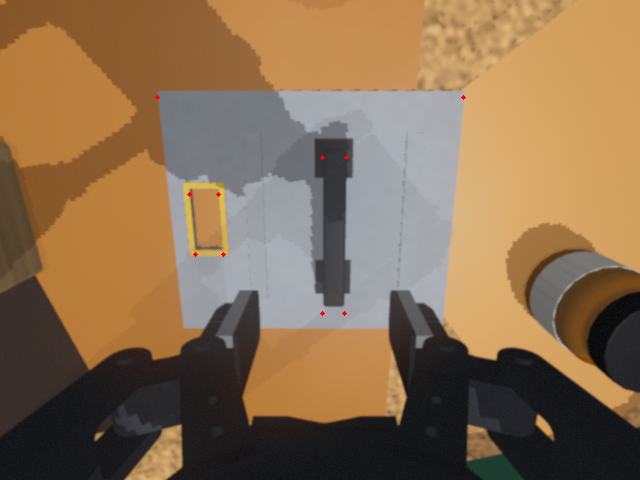

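The cover sits about 6 px (4.4 mm) further +y than my estimate, as its top corners at (157,91) and (464,91) show. I'll shift the grasp to match and take the handle.

step_arm --force 80 --series '[{"x":0.017,"y":0.009,"z":0.05,"ax":0,"ay":0,"az":0,"grip":-0.2},{"x":0.017,"y":0.009,"z":0.13,"ax":0,"ay":0,"az":0,"grip":-0.2},{"x":0.017,"y":0.009,"z":0.2,"ax":0,"ay":0,"az":0,"grip":-0.2},{"x":0.017,"y":0.009,"z":0.226,"ax":0,"ay":0,"az":0,"grip":-0.2},{"x":0.017,"y":0.009,"z":0.226,"ax":0,"ay":0,"az":0,"grip":-0.2},{"x":0.017,"y":0.009,"z":0.226,"ax":0,"ay":0,"az":0,"grip":1},{"x":0.017,"y":0.009,"z":0.226,"ax":0,"ay":0,"az":0,"grip":1},{"x":0.017,"y":0.009,"z":0.226,"ax":0,"ay":0,"az":0,"grip":1},{"x":0.017,"y":0.009,"z":0.226,"ax":0,"ay":0,"az":0,"grip":1},{"x":0.017,"y":0.009,"z":0.226,"ax":0,"ay":0,"az":0,"grip":1}]'

```text
time: 12.2
tool_pos: [0.5436, 0.3591, 0.0221]
tcp_rot: [2.395, 2.031, 0.007]
wrist_force: [-0.1, 0.0, 6.6]
width: 0.145
grip_force: 79.7
```

Run:
```python
from h import *
from workcell import bot
s=bot.read_state();print(s['tool_pos'],s['wrist_force'],s['q'].round(2))
c=snap('wrist','w8');print(rel([.541,.350,.2]))
```

```text
[0.54363722 0.3591296  0.02205364] [-0.13304029  0.02258669  6.61119928] [ 0.55  0.41  1.82 -0.    0.9   0.71]
(array([-0.0179, -0.001 , -0.3559]), np.float64(-9.4))
```

step_arm --series '[{"x":0,"y":0,"z":-0.03,"ax":0,"ay":0,"az":0,"grip":1},{"x":0,"y":0,"z":-0.1,"ax":0,"ay":0,"az":0,"grip":1},{"x":0,"y":0,"z":-0.18,"ax":0,"ay":0,"az":0,"grip":1},{"x":0,"y":0,"z":-0.26,"ax":0,"ay":0,"az":0,"grip":1},{"x":0,"y":0,"z":-0.33,"ax":0,"ay":0,"az":0,"grip":1},{"x":0,"y":0,"z":-0.36,"ax":0,"ay":0,"az":0,"grip":1},{"x":0,"y":0,"z":-0.36,"ax":0,"ay":0,"az":0,"grip":1},{"x":0,"y":0,"z":-0.36,"ax":0,"ay":0,"az":0,"grip":1}]'

```text
time: 13.05
tool_pos: [0.5408, 0.3576, 0.1976]
tcp_rot: [-2.396, -2.032, 0.004]
wrist_force: [-0.4, -0.3, -5.1]
width: 0.144
grip_force: 78.4
```

Run:
```python
from h import *
from workcell import bot
s=bot.read_state();c=snap('wrist','w9');p=s['tool_pos'];Rt=Ro.from_rotvec(s['tcp_rot']).as_matrix()
print(p,Rt.round(3).tolist(),s['wrist_force'],s['width'])
h=cv2.cvtColor(c['img'],cv2.COLOR_RGB2HSV)
m=cv2.inRange(h,(18,120,150),(32,255,255));n,l,st,ct=cv2.connectedComponentsWithStats(m)
zt=p[2]-.0215+.005
for i in range(1,n):
  if st[i,4]>150:
    r=cv2.minAreaRect(np.argwhere(l==i)[:,::-1].astype(np.float32));w=onz(c,*r[0],zt)
    print(st[i],r,'tool frame mm',(Rt.T@(w-p)*1000).round(1))
# expected edge pixels of cover corners if perfectly held: tool y = cover x; tool x = cover y
for X in(-.115,.085):
    print(np.round(proj(c,p+Rt@[.086,X,.0165]),1))
# cover far edge: bluish-grey vs background scan
g=c['img'].astype(int)
for u in(200,260,400,440): print(u,[tuple(g[v,u]) for v in range(56,90,4)])
```

```text
[0.54080026 0.35755818 0.19756305] [[0.163, 0.987, -0.002], [0.987, -0.163, -0.001], [-0.001, -0.002, -1.0]] [-0.37550469 -0.34448203 -5.13681558] 0.14361268448406359
[ 519   10   51   81 1087] ((540.3629760742188, 46.030757904052734), (40.05000305175781, 78.47784423828125), 26.003345489501953) tool frame mm [100.4  80.3  16.2]
[ 548   35   51   94 1488] ((568.4500122070312, 80.35000610351562), (85.69772338867188, 49.3315315246582), 71.56504821777344) tool frame mm [88.4 92.9 16.2]
[569 199  41  73 816] ((589.6699829101562, 234.80999755859375), (37.47665786743164, 69.86214447021484), 8.130101203918457) tool frame mm [ 27.1 112.7  16.3]
[  83  244   78  109 2815] ((121.67098999023438, 297.4776916503906), (116.06036376953125, 64.4109115600586), 82.56858825683594) tool frame mm [ -2.2 -91.4  16.7]
[550 346  23  32 151] ((557.5, 360.0000305175781), (16.263458251953125, 31.819807052612305), 45.0) tool frame mm [-34.1 109.2  16.4]
[27.2 87. ]
[546.4  87.2]
200 [(np.int64(167), np.int64(117), np.int64(67)), (np.int64(170), np.int64(119), np.int64(69)), (np.int64(168), np.int64(118), np.int6
[... 858 characters left out ...]
(208), np.int64(165), np.int64(111)), (np.int64(224), np.int64(182), np.int64(125)), (np.int64(215), np.int64(173), np.int64(118)), (np.int64(220), np.int64(178), np.int64(123)), (np.int64(231), np.int64(189), np.int64(131)), (np.int64(216), np.int64(175), np.int64(120))]
440 [(np.int64(220), np.int64(176), np.int64(118)), (np.int64(220), np.int64(178), np.int64(121)), (np.int64(205), np.int64(164), np.int64(109)), (np.int64(216), np.int64(174), np.int64(118)), (np.int64(221), np.int64(179), np.int64(122)), (np.int64(216), np.int64(174), np.int64(121)), (np.int64(203), np.int64(162), np.int64(111)), (np.int64(208), np.int64(166), np.int64(115)), (np.int64(226), np.int64(184), np.int64(127))]
```

Run:
```python
from h import *
from workcell import bot
s=bot.read_state();c=load('w9');p=s['tool_pos'];Rt=Ro.from_rotvec(s['tcp_rot']).as_matrix();g=c['img'].astype(int)
sat=g[:,:,0]-g[:,:,2]
for u in(120,200,260,400,440,480):
    v=next((v for v in range(60,200) if (sat[v:v+4,u]<15).all()),None)
    if v:print(u,v,(Rt.T@(onz(c,u,v,p[2]-.0165)-p)*1000).round(1))
for v in(130,170,210):
    us=[u for u in range(20,600) if (sat[v,u:u+4]<15).all()];L,R_=us[0],us[-1]+3
    print(v,L,R_,[(Rt.T@(onz(c,u,v,p[2]-.0165)-p)*1000).round(1) for u in(L,R_)])
y=np.radians(6.0);o=np.array([.5847,.0188]);ux=np.array([np.cos(y),np.sin(y)]);uy=np.array([-ux[1],ux[0]])
t=o+.0155*ux+.002*uy;print('TCP target',t,rel([*t,.2]))
```

```text
120 98 [ 82.6 -80.   16.5]
200 97 [ 83.  -48.7  16.4]
260 97 [ 83.  -25.2  16.3]
400 98 [82.7 29.5 16.1]
440 98 [82.7 45.1 16.1]
480 98 [82.7 60.8 16. ]
130 36 536 [array([  70.5, -115.3,   16.7]), array([70.6, 84.5, 16. ])]
170 43 530 [array([  54.7, -115.7,   16.7]), array([54.8, 84.4, 16. ])]
210 50 525 [array([  38. , -116.1,   16.8]), array([38.1, 84.8, 16.1])]
TCP target [0.59990603 0.02240923] (array([-0.641 ,  0.2272, -0.0063]), np.float64(-9.41))
```

In the hand, the cover is offset -3 mm along tool x and -15.5 mm along tool y, with its yaw aligned. I'll carry it over the box.

step_arm --series '[{"x":-0.1,"y":0.036,"z":0,"ax":0,"ay":0,"az":-0.1,"grip":1},{"x":-0.18,"y":0.064,"z":0,"ax":0,"ay":0,"az":-0.2,"grip":1},{"x":-0.26,"y":0.092,"z":0,"ax":0,"ay":0,"az":-0.3,"grip":1},{"x":-0.34,"y":0.121,"z":0,"ax":0,"ay":0,"az":-0.4,"grip":1},{"x":-0.42,"y":0.149,"z":0,"ax":0,"ay":0,"az":-0.513,"grip":1},{"x":-0.5,"y":0.178,"z":0,"ax":0,"ay":0,"az":-0.513,"grip":1},{"x":-0.57,"y":0.202,"z":0,"ax":0,"ay":0,"az":-0.513,"grip":1},{"x":-0.62,"y":0.22,"z":0,"ax":0,"ay":0,"az":-0.513,"grip":1},{"x":-0.639,"y":0.227,"z":0,"ax":0,"ay":0,"az":-0.513,"grip":1},{"x":-0.639,"y":0.227,"z":0,"ax":0,"ay":0,"az":-0.513,"grip":1},{"x":-0.639,"y":0.227,"z":0,"ax":0,"ay":0,"az":-0.513,"grip":1},{"x":-0.639,"y":0.227,"z":0,"ax":0,"ay":0,"az":-0.513,"grip":1}]'

```text
time: 14.3
tool_pos: [0.6009, 0.0257, 0.1983]
tcp_rot: [-2.1, -2.334, 0.001]
wrist_force: [-0.4, -0.3, -3.2]
width: 0.144
grip_force: 78.5
```

Run:
```python
from h import *
from workcell import bot
print(bot.read_state()['tool_pos'],rel([.5998,.0234,.14]))
```

```text
[0.60092443 0.02568865 0.19828137] (array([-0.0044, -0.0026,  0.1166]), np.float64(6.05))
```

step_arm --series '[{"x":-0.004,"y":-0.003,"z":0.05,"ax":0,"ay":0,"az":0,"grip":1},{"x":-0.004,"y":-0.003,"z":0.09,"ax":0,"ay":0,"az":0,"grip":1},{"x":-0.004,"y":-0.003,"z":0.116,"ax":0,"ay":0,"az":0,"grip":1},{"x":-0.004,"y":-0.003,"z":0.116,"ax":0,"ay":0,"az":0,"grip":1},{"x":-0.004,"y":-0.003,"z":0.116,"ax":0,"ay":0,"az":0,"grip":1}]'

```text
time: 14.8
tool_pos: [0.6003, 0.0228, 0.1413]
tcp_rot: [-2.101, -2.335, -0.0]
wrist_force: [0.9, -0.2, -2.6]
width: 0.143
grip_force: 78.5
```

Run:
```python
from h import *
from workcell import bot
print(bot.read_state()['tool_pos'],rel([.5998,.0234,.14]))
c=snap('wrist','w10')
cv2.imwrite('pics/w10.png',c['img'][:,:,::-1])
a=cv2.resize(c['img'][230:400,20:200][:,:,::-1],None,fx=3,fy=3)
b=c['img'][20:220,0:640][:,:,::-1]
A=np.zeros((600,640,3),np.uint8);A[:200]=b
a=cv2.resize(c['img'][220:353,40:220][:,:,::-1],None,fx=3,fy=3);A[200:599,:540]=a
cv2.imwrite('pics/m10.png',A)
```

```text
[0.6003106  0.02284082 0.14128369] (array([ 0.0012, -0.0009,  0.0026]), np.float64(6.03))
```

View pics/m10.png

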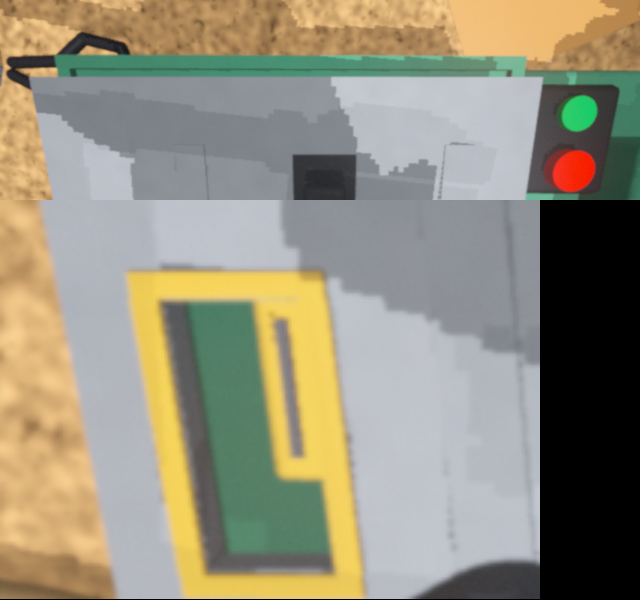

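The button shows through the slot with its groove centre at about (136,282.5), and the slot centre is at about (125,298). I'll work out the offset between them.

Run:
```python
from h import *
from workcell import bot
s=bot.read_state();c=load('w10');p=s['tool_pos'];Rt=Ro.from_rotvec(s['tcp_rot']).as_matrix()
f=lambda u,v,z:(Rt.T@(onz(c,u,v,z)-p)*1000).round(1)
k=lambda a,b:(40+a/3,220+(b-200)/3)
zt=p[2]-.0165
print('slot corners top',[f(*k(*q),zt)[:2] for q in((160,300),(323,300),(333,573),(207,573))])
print('outer brass',[f(*k(*q),zt)[:2] for q in((127,270),(323,272),(365,600),(183,600))])
print('head groove ctr',f(*k(288.5,388),.1095),'ends',f(*k(266,297),.1095),f(*k(300,479),.1095),'left edge',f(*k(254,302),.1095),f(*k(277,478),.1095))
print('rim outer back-left edge',f(58,76.5,.09),f(527,75,.09),'cover edge',f(60,97,zt),f(540,97,zt))
print('cover x corners',f(31,97,zt),f(543,97,zt))
```

```text
slot corners top [array([  19.3, -100.5]), array([ 19.3, -77.1]), array([-24.9, -81.1]), array([ -24.9, -100.5])]
outer brass [array([  23.8, -104.4]), array([ 23.5, -76.6]), array([-29.7, -76.7]), array([ -29.7, -104.9])]
head groove ctr [ -1.  -92.3  32.5] ends [ 14.5 -93.8  32.5] [-17.2 -92.5  32.5] left edge [ 13.7 -95.8  32.5] [-17.  -96.3  32.5]
rim outer back-left edge [  94.3 -125.1   51.9] [95.1 93.4 52.3] cover edge [  82.7 -102.9   16.3] [82.9 82.3 16.6]
cover x corners [  82.7 -114.1   16.3] [82.9 83.4 16.6]
```

The cover needs to move about +1.8 mm along tool x and -0.7 mm along tool y. I'll correct that and lower it to just above the seal.

step_arm --series '[{"x":0.0036,"y":-0.0014,"z":0,"ax":0,"ay":0,"az":0,"grip":1},{"x":0.0036,"y":-0.0014,"z":0.01,"ax":0,"ay":0,"az":0,"grip":1},{"x":0.0036,"y":-0.0014,"z":0.025,"ax":0,"ay":0,"az":0,"grip":1},{"x":0.0036,"y":-0.0014,"z":0.04,"ax":0,"ay":0,"az":0,"grip":1},{"x":0.0036,"y":-0.0014,"z":0.05,"ax":0,"ay":0,"az":0,"grip":1},{"x":0.0036,"y":-0.0014,"z":0.054,"ax":0,"ay":0,"az":0,"grip":1},{"x":0.0036,"y":-0.0014,"z":0.054,"ax":0,"ay":0,"az":0,"grip":1}]'

```text
time: 15.55
tool_pos: [0.5989, 0.0238, 0.1133]
tcp_rot: [-2.102, -2.333, 0.001]
wrist_force: [0.7, -0.0, -3.0]
width: 0.148
grip_force: 78.5
```

step_arm --series '[{"x":0,"y":0,"z":0.003,"ax":0,"ay":0,"az":0,"grip":1},{"x":0,"y":0,"z":0.006,"ax":0,"ay":0,"az":0,"grip":1},{"x":0,"y":0,"z":0.009,"ax":0,"ay":0,"az":0,"grip":1},{"x":0,"y":0,"z":0.01,"ax":0,"ay":0,"az":0,"grip":1},{"x":0,"y":0,"z":0.01,"ax":0,"ay":0,"az":0,"grip":1}]'

```text
time: 16.05
tool_pos: [0.5998, 0.0239, 0.1101]
tcp_rot: [2.102, 2.334, 0.001]
wrist_force: [-2.7, -0.5, 4.2]
width: 0.142
grip_force: 79.6
```

The 4 N force at this height matches the seal starting to compress, so I'll keep pressing.

step_arm --series '[{"x":0,"y":0,"z":0.003,"ax":0,"ay":0,"az":0,"grip":1},{"x":0,"y":0,"z":0.006,"ax":0,"ay":0,"az":0,"grip":1},{"x":0,"y":0,"z":0.008,"ax":0,"ay":0,"az":0,"grip":1},{"x":0,"y":0,"z":0.009,"ax":0,"ay":0,"az":0,"grip":1},{"x":0,"y":0,"z":0.009,"ax":0,"ay":0,"az":0,"grip":1}]'

```text
time: 16.55
tool_pos: [0.5998, 0.0239, 0.107]
tcp_rot: [2.102, 2.334, 0.001]
wrist_force: [-7.2, -1.3, 13.2]
width: 0.145
grip_force: 80.8
```

Run:
```python
from h import *
from workcell import bot
s=bot.read_state();c=snap('wrist','w11');p=s['tool_pos'];Rt=Ro.from_rotvec(s['tcp_rot']).as_matrix()
print(p.round(4),Rt[:,2].round(4),s['wrist_force'].round(1),s['torque'].round(2))
g=c['img'].astype(int);hsv=cv2.cvtColor(c['img'],cv2.COLOR_RGB2HSV)
f=lambda u,v,z:(Rt.T@(onz(c,u,v,z)-p)*1000).round(1)
gray=hsv[:,:,1]<60
def runs(line):
    k=['G' if (40<=h<=90 and s>80) else 'y' if (15<=h<=35 and s>110) else 'k' if v<60 else 'g' if s<60 else '.' for h,s,v in line]
    o=[];st=0
    for i in range(1,len(k)+1):
        if i==len(k) or k[i]!=k[st]:
            if i-st>1:o.append(f'{k[st]}{st}-{i-1}')
            st=i
    return ' '.join(o)
for u in(150,250,400,480):print('col',u,runs(hsv[50:200,u]))
for v in(120,150,200):print('row',v,runs(hsv[v,0:640]))
for v in(260,275,290,305):print('row',v,runs(hsv[v,30:260]))
```

```text
[0.5998 0.0239 0.107 ] [ 1.1e-03 -1.0e-04 -1.0e+00] [-7.2 -1.3 13.2] [-0.02  1.    0.  ]
col 150 y0-14 G17-45 g47-149
col 250 y0-14 .15-16 G17-45 g47-149
col 400 y0-14 G18-45 g46-149
col 480 y0-14 .15-16 G18-44 g46-149
row 120 y0-4 G7-31 g33-539 G541-542 .543-546 G547-564 k566-570 g571-593 g597-599 k602-608 G609-639
row 150 y0-10 .11-12 G14-37 g38-535 .538-541 G542-559 k561-564 g565-598 g600-601 G603-639
row 200 y0-21 .22-24 G25-47 g48-293 k294-347 g348-350 g352-528 G529-530 .531-534 G535-551 g554-580 .582-639
row 260 y0-4 .5-6 G7-29 g30-52 y54-63 g65-70 G72-108 y110-119 g120-229
row 275 y0-2 y4-7 .8-9 G11-32 g33-55 y57-95 g97-99 .100-101 G102-110 y112-121 g122-229
row 290 .0-12 G14-35 g36-52 y54-103 g105-113 y115-122 g124-229
row 305 y0-2 .3-7 y8-14 G17-38 g39-55 y57-61 g63-66 y68-99 g101-115 y117-124 g126-229
```

The cover looks centred, with equal bands of about 24 px left and right and roughly 10 to 11 mm at the back. It appears flush at z ≈ 0.085. One slightly firmer press will show whether it's on the rigid flange.

step_arm --series '[{"x":0,"y":-0.001,"z":0.001,"ax":0,"ay":0,"az":0,"grip":1},{"x":0,"y":-0.002,"z":0.002,"ax":0,"ay":0,"az":0,"grip":1},{"x":0,"y":-0.002,"z":0.002,"ax":0,"ay":0,"az":0,"grip":1},{"x":0,"y":-0.002,"z":0.002,"ax":0,"ay":0,"az":0,"grip":1},{"x":0,"y":-0.002,"z":0.002,"ax":0,"ay":0,"az":0,"grip":1}]'

```text
time: 17.1
tool_pos: [0.5999, 0.0239, 0.107]
tcp_rot: [2.101, 2.332, 0.004]
wrist_force: [-5.4, -0.8, 16.0]
width: 0.144
grip_force: 81.2
```

Run:
```python
from h import *
from workcell import bot
s=bot.read_state();c=snap('wrist','w12');p=s['tool_pos'];print(p.round(4),s['wrist_force'].round(1),s['torque'].round(2))
for z in(.088,.09,.092,.094):print(z,[round(1000*np.linalg.norm(onz(c,a,v,z)-onz(c,b,v,z)),1) for a,b,v in((32.5,540,120),(37.5,536.5,150),(47.5,528.8,200))])
sc=snap('scene','s12')
y=np.radians(6);R=np.array([[np.cos(y),-np.sin(y)],[np.sin(y),np.cos(y)]])
```

```text
[0.5999 0.0239 0.107 ] [-5.4 -0.8 16. ] [0.01 1.   0.05]
0.088 [np.float64(202.9), np.float64(203.6), np.float64(203.5)]
0.09 [np.float64(200.4), np.float64(201.1), np.float64(201.0)]
0.092 [np.float64(197.9), np.float64(198.6), np.float64(198.5)]
0.094 [np.float64(195.3), np.float64(196.1), np.float64(196.0)]
```

Pressing harder raised the force to 16 N with no further travel, and the cover's apparent width puts its top at z ≈ 0.0905. It is therefore flush on the rigid flange, and I'll hand in while holding it.

```bash
python3 -c "
from workcell import bot
print(bot.finish_job())"
```

```text
the job is handed in; nothing more can be done
None
```

I handed the job in at about 17 s with the bar lying across both cradles, the button in line with the slot, and the gripper holding the cover pressed flush at about 16 N; no verdict came back.

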